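# Roll up the pump cabinet's shutter and lock in a fresh filter

### The arm

A 6-joint arm with a two-finger parallel gripper is mounted at the origin on the work surface. World frame = base frame: x ahead of the robot, y to its left, z up, the work surface at z = 0. Lengths are in mm, angles in degrees, forces in N, time in s.
With the tool pointing down it reaches from about 300 to 850 mm from the base axis. Payload 4.2 kg.
Tool frame: the origin (TCP) lies between the finger pads; the fingertips stand 8 mm ahead of it and the grasp point (between the pads) lies 11 mm behind it; x points along the fingers, y is the direction in which the jaws open and shut, and the axes are right-handed (so a half turn about x gives the same grasp; the last joint's range is limited). The gripper opens to 91 mm and grips with 3 to 60 N. Pads are 32 mm wide; open, the fingers measure 118 mm over their backs; the gripper's body (76 mm by 178 mm) begins 60 mm behind the grasp point.
Start: joints at [70.818, 18.312, 89.639, -0, 72.044, -1.146], TCP at [178.037, 546.759, 221.976] pointing down, gripper open.
Joint ranges: [-177.97, 177.97], [-48.28, 115.42], [12.27, 149.76], [-77.06, 257.06], [2.81, 150.46], [-146.56, 146.56]. Speed limits (degrees/s): [147.25, 147.25, 180, 180, 180, 180].

### API

Orientations are given as [roll, pitch, yaw] about the fixed x, y, z axes, in that order (R = Rz(yaw) Ry(pitch) Rx(roll)).
In Python, from workcell import env gives the robot as it stands.
- The arm moves only by the tool arm_command, never from a script. Its arguments are lists of equal length, an entry for each row: "slide": the shift along the tool's x, y, z in cm, a list of three; "turn": the turn, a rotation vector about the tool's x, y, z in rad, a list of three; "grip": the closure in counts, from 0 (fully open) to 255 (shut). A call has 1 to 20 rows; each row is the pose to reach, as a shift and turn from the pose commanded when the call began, along the tool's axes at that moment; what a row does not reach only later rows make up. A row lasts 1/12 s, in which the tool goes at most 41.7 mm and 7.16 degrees, less where a joint would pass 70% of its speed; a pose out of reach is approached as far as the arm can. A call with a gripper value outside its range is refused whole. The fingers move at their own pace and stop on an object; "newtons" is the grip in N (left out, the last holds). Time passes only in rows, so rows that repeat a pose let the fingers close. It gives the time, the measured TCP pose, the force and the opening at its end, in the units of the state.
- env.state(): the state, without advancing time (a new reading comes with each control period).
- env.grab_frame(name): name is "scene" or "top" or "wrist"; returns (picture, depth): 400x640x3 uint8, red, green, blue; 400x640 float32, mm along the optical axis (not along the pixel's ray), 0 where there is no reading.
- env.calibration(name): a dict with "K" (3x3 intrinsics, pixels), "camera_from_world" (4x4, takes a point from world to camera coordinates); the wrist camera has in their place "T_tool_cam" (4x4, takes a point from camera to tool coordinates, whose origin is the TCP and whose axes are the tool frame's). Camera axes: x right, y up, looking along -z (the intrinsics and any distortion apply to the point x, -y, -z); pixel columns grow to the right and rows downward; lengths in mm; the calibration is good to about 2 mm. A picture is of the moment at which its call begins: read the wrist's pose just before it. calibration takes no time and is no camera call.
- env.job_done(): hands the job in, once; it reports no verdict.
Trained networks look in the newest picture that a camera, given by its name, has taken for a name from the list of things; names that differ only in an ending like _2 or _b are one class to them, and where a whole thing is asked for, a point or a joint stands for the part that bears it (a point fixed in the world has none). Each returns a list of dicts, best first, with "p" (0 to 1); they miss things now and then, are a little off and sometimes report something else, mostly with a low value. They report only what shows in the picture. A call takes as long as a camera call. They do not tell look-alikes from the thing itself.
- env.search_frame(camera, label): "point" ([x, y, z] in mm, in world coordinates, good to about 4 mm: the middle of the surface that is visible of it).
The state is a dict: "time_s": time; "qpos": joint angles; "qvel": joint speeds; "effort": joint torques, N m; "ee_pos": TCP position; "ee_rot": TCP orientation; "force": force on the tool from outside, world axes, zero at the start; "torque": the same for the moment, N m; "gripper_width": finger opening in mm.
Only numpy, scipy, OpenCV 4.12 (cv2) and the standard library are available. Lean on these libraries where they do the work, as an engineer would, in place of code of your own. Each camera call takes 0.05 s, during which the arm holds its last target.

### The job

Roll the slatted shutter of the pump cabinet all the way up until it stays open by itself. Then take the fresh filter with the blue grip and lock it into the bayonet socket inside: lugs into the slots, press it down, turn it clockwise as far as it goes, and let go. Leave the used filter and the other things on the bench where they are.

Things in the scene. Friction and masses are not known exactly. Their poses are not given: they have to be found in the camera images.
- cabinet: White pump cabinet fixed to the bench, 400 deep (x) x 276 wide (y) x 255 high, half-round profile. Origin on the bench under its middle; x from the front (shutter side) to the back, z up. Side cheeks 11 thick, inner faces at y = +-126, round top edge of radius 191 about point track_axis. Front sill 66 high at x = -182; fixed rear cover from x = +30 back; a pump block fills it from x = +42 back.
- track_axis (a point): Centre of the shutter's circular side tracks: 60 above the cabinet's origin; the axis runs along the cabinet's y.
- shutter (a joint): Slatted shutter, 246 wide, running on a circle of radius 180 about track_axis. Angle in rad: 0 = shut, 1.48 = fully open on its back stop; growing values move the pull up, then back. Its bottom rail is heavy: about 4 N at the pull raises it, it falls shut if let go early, and only past about 1.2 does it go over centre and run or stay open.
- pull (a point): Grip point on the blue pull bar in the middle of the shutter's bottom rail: 22 wide (cabinet y), 18 thick, sticking out radially from radius 186 (rail face) to 237; this point is on its centre line at radius 220. At value q it is at cabinet x = -220 cos(q + 0.157), y = 0, z = 60 + 220 sin(q + 0.157). Can be pinched on its +-y sides or lifted from beneath.
- filter: Fresh filter, loose, upright, white ribbed body, blue collars and grip bar, 0.2 to 0.4 kg, 147 high. Origin: centre of its underside, z up. Nose radius 16 at z 0, 22 from z 9 to the lower collar (radius 38, z 22 to 30). Two lugs on +x and -x alike: out to radius 30, 12 wide, z 8 to 14. Body radius 30, upper collar radius 33, z 99 to 107. Starts standing in stand, collar on its rim, origin 4 above the bench.
- filter_grip (a point): Middle of the fresh filter's grip bar's upper part, 131 above the filter's origin. The bar lies along the filter's x (the line of its lugs): 56 long, 14 thick (y), 40 high, from 24 below this point (the collar) to 16 above it.
- socket: Steel bayonet socket on the cabinet floor behind the shutter, open upwards, 82 diameter x 36 high. Origin at underside centre (12 above the bench), z up. Opening radius 24, rim plate 6 thick (z 30 to 36). Two opposite slots, 16 wide, out to radius 34, each with a blue-topped block outside. Its collar is clamped differently each time: the line of the slots lies within 0.25 rad of x, to be seen or felt.
- port (a point): Centre of the socket's rim top. Lugs off the slots rest on the rim (filter origin 8 below this point); along the slots (half turns equal) they drop in, and from 12 below a spring plunger (4 to 8 N) resists until the lower collar lies on the rim (22 below). Kept down, it turns clockwise from above to a stop about 1.13 rad on; the other way is blocked. Let go, it rises 2, lugs held under the rim.
- stand: Fixed grey ring, the fresh filter's parking stand: outer radius 46, inner radius 33, 26 high; origin at underside centre.
- spent_stand: The same kind of fixed ring for the used filter.
- spent_filter: Used filter, same shape and size as the fresh one but brown body and black collars and grip; leave it alone.
- jar: Loose amber jar with black cap, 80 diameter x 125 high; leave alone.
- beaker: Loose clear beaker, 76 diameter x 95 high; leave alone.
- cork_ring: Loose cork ring, 110 diameter x 30 high; leave alone.
- spatula: Loose spatula lying flat, 180 long; leave alone.
- tray: Loose empty yellow tray, 140 x 100 x 40 high; leave alone.
There are look-alikes about, which are no part of the job. What is shaped like the filter but green or purple is not meant.

How it is judged:
By the outcome, as a careful person would: the job done as asked, in the order asked, and still so for the second after the job is handed in, with the robot touching nothing.
It also fails if it takes over 72 s, if anything falls off the work surface, if the arm or the gripper's body presses on something with over 40 N, if the wrist force passes 120 N, or if a joint passes its speed limit or range.

## Working session

There is one attempt and no reset: what is moved stays moved. The work goes in short steps, Python scripts to look and compute and a tool call to move; the robot and the scene stay as the last step left them, time stands still between calls to the robot, and variables do not carry over. Pictures are saved under pics/ and viewed, and the job is handed in when it is done.

Besides the shell and the picture viewer there is one more tool, called after ">>>" by a JSON object that holds its "fn" and its "kwargs". arm_command: Moves the arm, as the interface text tells. Its arguments: {"type":"object","properties":{"slide":{"type":"array","items":{"type":"array","items":{"type":"number"}}},"turn":{"type":"array","items":{"type":"array","items":{"type":"number"}}},"grip":{"type":"array","items":{"type":"number"}},"newtons":{"type":"number"}},"required":["slide","turn","grip"]}

```bash
ls; mkdir -p pics
python3 - <<'E'
from workcell import env
import cv2,numpy as np
print(env.state())
for n in ("scene","top","wrist"):
    p,d=env.grab_frame(n); cv2.imwrite(f"pics/{n}0.png",p[:,:,::-1]); np.save(f"pics/{n}0.npy",d)
    c=env.calibration(n); print(n,{k:np.round(v,3).tolist() if hasattr(v,'tolist') or isinstance(v,list) else v for k,v in c.items()})
    for l in ("cabinet","pull","filter","socket","stand","spent_filter"):
        r=env.search_frame(n,l); print(l,[(np.round(a["point"]).tolist(),round(a["p"],2)) for a in r])
print(env.state()["time_s"])
E
```

```text
pics
{'time_s': 0.0, 'qpos': array([ 7.08177479e+01,  1.83497393e+01,  8.97063965e+01, -2.24881526e-03,
        7.20429319e+01, -1.14446992e+00]), 'qvel': array([-0.07535611, -0.0442133 ,  0.03414581,  0.03679666, -0.00645266,
        0.0392331 ]), 'effort': array([-9.57122757e-04, -4.12472034e+01, -2.31964356e+01,  7.26124342e-02,
        4.59358364e-02, -1.56199767e-04]), 'ee_pos': array([177.88147693, 546.27842452, 221.13939281]), 'ee_rot': array([ -89.90811041,   89.90090919, -107.94519737]), 'force': array([-1.02059542, -0.2667486 , -0.12483452]), 'torque': array([ 0.00557814, -0.01351403,  0.02425048]), 'gripper_width': 91.12235921584983}
scene {'K': [[477.576, 0.0, 320.86], [0.0, 477.576, 199.444], [0.0, 0.0, 1.0]], 'camera_from_world': [[0.567, 0.824, -0.004, -285.425], [-0.776, 0.536, 0.332, 360.559], [0.275, -0.185, 0.943, -1673.21], [0.0, 0.0, 0.0, 1.0]]}
cabinet [([697.0, 66.0, 228.0], 0.88), ([588.0, -313.0, 111.0], 0.64)]
pull [([621.0, 72.0, 235.0], 0.65)]
filter [([615.0, -176.0, 107.0], 0.85), ([350.0, -119.0, 104.0], 0.81), ([742.0, -165.0, 104.0], 0.67), ([593.0, -
[... 337 characters left out ...]
336], [0.0, 0.0, 0.0, 1.0]]}
cabinet [([632.0, 88.0, 229.0], 0.67)]
pull [([526.0, -453.0, 6.0], 0.6), ([590.0, 78.0, 232.0], 0.57), ([558.0, -282.0, 28.0], 0.26)]
filter [([597.0, -165.0, 109.0], 0.65), ([720.0, -152.0, 110.0], 0.64), ([339.0, -106.0, 110.0], 0.64), ([573.0, -299.0, 112.0], 0.63)]
socket [([528.0, -453.0, 5.0], 0.22)]
stand [([557.0, -284.0, 26.0], 0.61)]
spent_filter [([391.0, -236.0, 113.0], 0.86)]
wrist {'K': [[298.84, 0.0, 320.598], [0.0, 298.84, 202.894], [0.0, 0.0, 1.0]], 'T_tool_cam': [[0.002, 0.265, -0.964, -163.397], [1.0, -0.0, 0.002, 0.141], [0.0, -0.964, -0.265, -74.696], [0.0, 0.0, 0.0, 1.0]]}
cabinet []
pull []
filter []
socket []
stand []
spent_filter []
1.05
```

View pics/scene0.png

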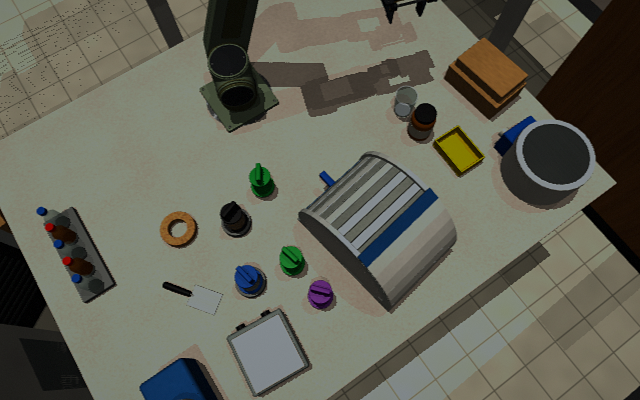

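View pics/top0.png

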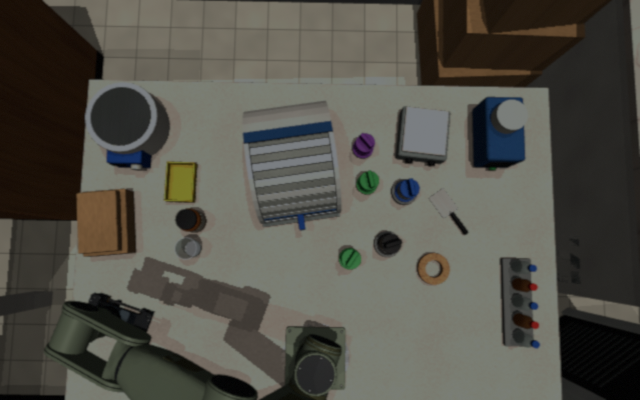

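View pics/wrist0.png

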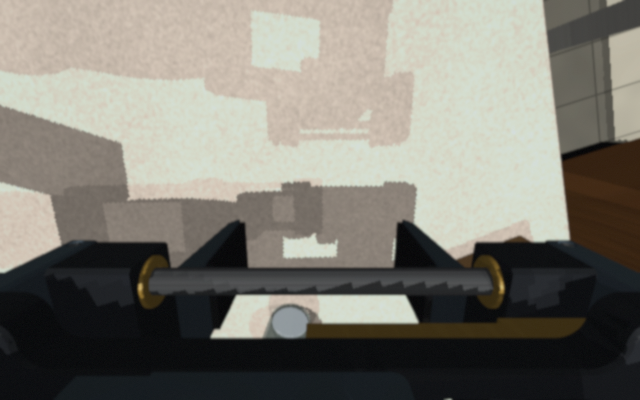

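```bash
cat > h.py <<'E'
from workcell import env
import cv2,numpy as np
from scipy.spatial.transform import Rotation as R
def cloud(d,K,Twc):
    v,u=np.mgrid[0:400,0:640]
    X=(u-K[0,2])/K[0,0]*d; Y=(v-K[1,2])/K[1,1]*d
    P=np.stack([X,-Y,-d,np.ones_like(d)],-1)
    return (P@Twc.T)[...,:3]
def fixed(n,d):
    c=env.calibration(n); return cloud(d,np.array(c["K"]),np.linalg.inv(np.array(c["camera_from_world"])))
def wristT(s):
    T=np.eye(4);T[:3,:3]=R.from_euler("xyz",s["ee_rot"],degrees=True).as_matrix();T[:3,3]=s["ee_pos"]
    return T@np.array(env.calibration("wrist")["T_tool_cam"])
E
python3 - <<'E'
from h import *
from scipy.optimize import least_squares
for n in ("scene","top"):
    d=np.load(f"pics/{n}0.npy"); im=cv2.imread(f"pics/{n}0.png"); P=fixed(n,d)
    ok=d>0
    hsv=cv2.cvtColor(im,cv2.COLOR_BGR2HSV)
    b=ok&(abs(P[...,2])<15)&(P[...,0]>300)&(P[...,0]<800)&(abs(P[...,1])<400)
    print(n,"bench z",np.median(P[b][:,2]),P[b][:,2].std())
    # filter
    m=ok&(np.hypot(P[...,0]-580,P[...,1]+300)<50)&(P[...,2]>140)&(P[...,2]<165)
    q=P[m]; print("filter bar top",len(q),q.mean(0),cv2.minAreaRect(q[:,:2].astype(np.float32)),np.percentile(q[:,2],[5,50,95]))
    m=ok&(np.hypot(P[...,0]-580,P[...,1]+300)<50)&(P[...,2]>100)&(P[...,2]<116)
    q=P[m]; print("collar",len(q),cv2.minEnclosingCircle(q[:,:2].astype(np.float32)))
    # cabinet
    m=ok&(P[...,2]>110)&(P[...,2]<270)&(P[...,0]>480)&(P[...,0]<950)&(P[...,1]>-110)&(P[...,1]<280)
    q=P[m]
    def f(p):
        c,s=np.cos(p[2]),np.sin(p[2]); x=(q[:,0]-p[0])*c+(q[:,1]-p[1])*s
        return np.hypot(x,q[:,2]-60)-p[3]
    r=None
    def ff(p): return f([p[0],75,p[1],p[2]])
    r=least_squares(ff,[700,0.05,185],loss="soft_l1",f_scale=3)
    print("cyl",r.x,np.median(abs(r.fun)))
    x0,th,_=r.x
    c,s=np.cos(th),np.sin(th)
    y=-(q[:,0]-x0)*s+(q[:,1]-75)*c; x=(q[:,0]-x0)*c+(q[:,1]-75)*s
    rad=np.hypot(x,q[:,2]-60)
    for a in range(-170,200,40):
        k=(abs(x-a)<20)
        if k.any(): print(a,k.sum(),np.percentile(y[k],[0.5,99.5]).round(1),np.percentile(q[k,2],99).round(),np.percentile(rad[k],[10,50,90]).round(1))
    # pull
    k=ok&(hsv[...,0]>100)&(hsv[...,0]<130)&(hsv[...,1]>120)&(P[...,2]>60)&(P[...,2]<140)&(P[...,0]<600)&(P[...,0]>400)&(abs(P[...,1]-80)<80)
    q=P[k]; print("pull",len(q),q.mean(0),q.min(0),q.max(0))
    v,u=np.nonzero(k); print(u.min(),u.max(),v.min(),v.max())
E
```

```text
scene bench z 0.13686196970138553 3.404121868217168
filter bar top 112 [ 578.04054098 -310.20753057  150.03990608] ((577.1240844726562, -310.24493408203125), (56.9344482421875, 13.458271980285645), 11.975479125976562) [144.16704263 150.2849058  154.77796321]
collar 296 ((576.651123046875, -309.7851867675781), 33.10322952270508)
cyl [6.76134816e+02 1.58020685e-01 1.89463915e+02] 3.2363825594945013
-170 646 [-127.5  149.2] 189.0 [191.7 193.7 198.9]
-130 1119 [-127.1  148.9] 221.0 [188.3 191.4 195.5]
-90 1360 [-126.9  148.5] 241.0 [184.6 189.  193.4]
-50 1536 [-126.7  149. ] 250.0 [180.9 186.6 191.3]
-10 1544 [-127.1  148.3] 254.0 [178.9 184.3 189.4]
30 1586 [-126.8  148.2] 256.0 [177.7 185.2 197. ]
70 1715 [-126.8  148.5] 252.0 [189.2 193.6 196.9]
110 1668 [-126.8  148.4] 233.0 [187.9 191.4 194.3]
150 1569 [-126.9  148.6] 201.0 [186.7 189.1 191.5]
190 363 [-126.4  150.1] 143.0 [186.6 187.8 189.3]
pull 129 [463.19655283  54.60214663 102.24369451] [434.90073555  15.55522335  93.52329332] [498.14763097 156.17524603 122.87566432]
320 356 163 192
top bench z 0.47120659610231996 3.8093835097
[... 305 characters left out ...]
.57463301e-01 1.90591039e+02] 3.2398096291697414
-170 1126 [-121.2  151.6] 188.0 [190.8 193.4 196.9]
-130 1255 [-122.1  152.3] 222.0 [187.8 191.4 196.2]
-90 1232 [-121.5  152.5] 243.0 [185.1 189.3 194.6]
-50 1154 [-121.5  152.5] 252.0 [183.1 187.3 192.5]
-10 1130 [-121.7  152.4] 254.0 [180.5 184.8 190. ]
30 1194 [-121.6  152.4] 257.0 [179.7 186.1 197.6]
70 972 [-120.9  153. ] 253.0 [191.8 194.7 197.7]
110 830 [-120.5  152.6] 234.0 [190.2 192.5 195. ]
150 524 [-120.5  152.9] 202.0 [188.9 190.3 192.2]
190 19 [-105.1  147.2] 144.0 [188.9 189.3 189.7]
pull 95 [464.60587026  56.01114795 101.41935507] [434.74844062   1.75019273  92.56737877] [492.42364877 155.3549291  115.36117425]
271 317 212 229
```

Run:
```python
import cv2
a=cv2.imread("pics/top0.png"); b=cv2.imread("pics/scene0.png")
f=lambda i:cv2.resize(i,(400,300),interpolation=cv2.INTER_CUBIC)
import numpy as np
o=np.vstack([np.hstack([f(a[150:240,345:465]),f(b[225:315,210:330])]),np.hstack([f(a[165:255,250:370]),f(b[140:230,290:410])])])
cv2.imwrite("pics/crop1.png",o)
```

```text
(no output)
```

View pics/crop1.png

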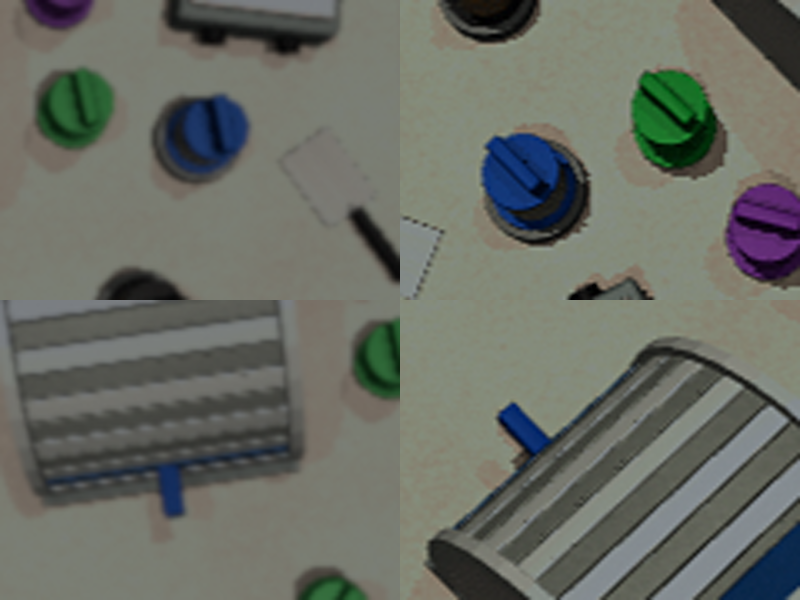

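```bash
cat >> h.py <<'E'
def goal(s,pt,x,z,grasp=True):
    """tool pose with grasp point at pt; returns slide cm, turn rotvec in current tool frame"""
    x=np.array(x,float);x/=np.linalg.norm(x); z=np.array(z,float); z-=x*(z@x); z/=np.linalg.norm(z)
    Rg=np.stack([x,np.cross(z,x),z],1)
    p=np.array(pt,float)+(11*x if grasp else 0)
    R0=R.from_euler("xyz",s["ee_rot"],degrees=True).as_matrix()
    return (R0.T@(p-s["ee_pos"])/10).round(2).tolist(), R.from_matrix(R0.T@Rg).as_rotvec().round(3).tolist(), p.round(1).tolist()
E
python3 - <<'E'
from h import *
from scipy.optimize import least_squares
for n in ("scene","top"):
    d=np.load(f"pics/{n}0.npy"); P=fixed(n,d)
    m=(d>0)&(P[...,2]>120)&(P[...,2]<270)&(P[...,0]>480)&(P[...,0]<950)&(P[...,1]>-110)&(P[...,1]<280)
    q=P[m]; yc=12
    for it in range(4):
        th,x0=(0.158,676) if it==0 else r.x[:2][::-1]
        c,s=np.cos(th),np.sin(th)
        y=-(q[:,0]-x0)*s+(q[:,1]-75)*c; x=(q[:,0]-x0)*c+(q[:,1]-75)*s
        lo,hi=np.percentile(y,[0.5,99.5])
        rad=np.hypot(x,q[:,2]-60)
        k=((y<lo+9)|(y>hi-9))&(abs(rad-191)<8)&(x<20)
        w=q[k]
        f=lambda p:np.hypot((w[:,0]-p[0])*np.cos(p[1])+(w[:,1]-75)*np.sin(p[1]),w[:,2]+p[2]-60)-191
        r=least_squares(f,[x0,th,0],loss="soft_l1",f_scale=2)
    yc=(lo+hi)/2
    th=r.x[1]; print(n,r.x,k.sum(),lo,hi,"origin",r.x[0]-yc*np.sin(th),75+yc*np.cos(th))
s=env.state()
print(R.from_euler("xyz",s["ee_rot"],degrees=True).as_matrix().round(2))
th=.158;c=np.array([np.cos(th),np.sin(th),0]);o=np.array([674,87.5,0])
def pull(q): a=q+.157; return o-220*np.cos(a)*c+[0,0,60+220*np.sin(a)]
print(pull(0)); print(goal(s,pull(0)-c*70+[0,0,110],[0,0,-1],c))
E
```

```text
scene [6.65269348e+02 1.59664301e-01 2.84270175e-02] 453 -128.73755044315664 146.99310358902258 origin 663.8181525645984 84.01167774265608
top [ 6.66565959e+02  1.58167782e-01 -7.42789693e-01] 441 -123.04627625050153 150.93322196997886 origin 664.3697349584032 88.76942390326201
[[ 0.    0.31  0.95]
 [ 0.    0.95 -0.31]
 [-1.    0.    0.  ]]
[459.41245332  53.31018818  94.3982787 ]
([2.85, -41.4, 35.8], [-0.473, 0.0, -0.0], [390.3, 42.3, 193.4])
```

```bash
cat >> h.py <<'E'
th=.159;c=np.array([np.cos(th),np.sin(th),0]);yv=np.array([-np.sin(th),np.cos(th),0]);o=np.array([664.1,86.5,0])
def pull(q): a=q+.157; return o-220*np.cos(a)*c+[0,0,60+220*np.sin(a)]
E
python3 - <<'E'
from h import *
s=env.state()
print(pull(0),goal(s,pull(0)-c*30+[0,0,110],[0,0,-1],c))
E
```

```text
[449.54675042  52.09561777  94.3982787 ] ([2.85, -40.0, 38.46], [-0.474, 0.0, -0.0], [419.9, 47.3, 193.4])
```

>>> {"fn": "arm_command", "kwargs": {"slide": [[2.85, -40, 38.46], [2.85, -40, 38.46], [2.85, -40, 38.46], [2.85, -40, 38.46], [2.85, -40, 38.46], [2.85, -40, 38.46], [2.85, -40, 38.46], [2.85, -40, 38.46], [2.85, -40, 38.46], [2.85, -40, 38.46], [2.85, -40, 38.46], [2.85, -40, 38.46], [2.85, -40, 38.46], [2.85, -40, 38.46], [2.85, -40, 38.46], [2.85, -40, 38.46]], "turn": [[-0.474, 0, 0], [-0.474, 0, 0], [-0.474, 0, 0], [-0.474, 0, 0], [-0.474, 0, 0], [-0.474, 0, 0], [-0.474, 0, 0], [-0.474, 0, 0], [-0.474, 0, 0], [-0.474, 0, 0], [-0.474, 0, 0], [-0.474, 0, 0], [-0.474, 0, 0], [-0.474, 0, 0], [-0.474, 0, 0], [-0.474, 0, 0]], "grip": [0, 0, 0, 0, 0, 0, 0, 0, 0, 0, 0, 0, 0, 0, 0, 0]}}

```text
time_s: 2.38
ee_pos: [419.9, 46.9, 193.4]
ee_rot: [119.2, 90.0, 128.2]
force: [-0.4, 0.3, -0.7]
gripper_width: 91.5
```

Run:
```python
from h import *
s=env.state(); print(s["time_s"],s["ee_pos"],s["ee_rot"],s["qpos"].round(1),s["force"])
p,d=env.grab_frame("wrist"); cv2.imwrite("pics/w1.png",p[:,:,::-1]); np.save("pics/w1.npy",d)
P=cloud(d,np.array(env.calibration("wrist")["K"]),wristT(s))
hsv=cv2.cvtColor(p,cv2.COLOR_RGB2HSV)
k=(d>0)&(hsv[...,0]>100)&(hsv[...,0]<130)&(hsv[...,1]>120)&(np.linalg.norm(P-pull(0),axis=2)<60)
q=P[k]; a=(q-o)@c; b=(q-o)@yv
print(k.sum(),np.percentile(a,[2,50,98]),np.percentile(b,[2,50,98]),np.percentile(q[:,2],[2,50,98]))
```

```text
2.3833 [419.86734075  46.88741228 193.37165584] [119.20761507  89.95148278 128.17605407] [  4.8   5.8 110.6   0.   63.6 -94.2] [-0.40910511  0.26045847 -0.74524255]
1478 [-233.34975973 -203.68024746 -183.45657819] [-43.72348855   0.47517034  43.82997832] [ 78.75994233 101.10698189 105.88550976]
```

View pics/w1.png

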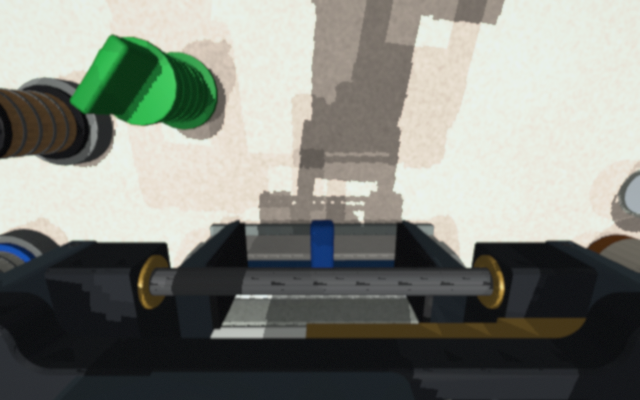

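>>> {"fn": "arm_command", "kwargs": {"slide": [[4, 0, 0.9], [8, 0, 1.8], [11, 0, 2.7], [11, 0, 2.7], [11, 0, 2.7], [11, 0, 2.7], [11, 0, 2.7], [11, 0, 2.7], [11, 0, 2.7], [11, 0, 2.7]], "turn": [[0, 0, 0], [0, 0, 0], [0, 0, 0], [0, 0, 0], [0, 0, 0], [0, 0, 0], [0, 0, 0], [0, 0, 0], [0, 0, 0], [0, 0, 0]], "grip": [0, 0, 0, 0, 255, 255, 255, 255, 255, 255], "newtons": 30}}

```text
time_s: 3.27
ee_pos: [446.9, 51.7, 84.5]
ee_rot: [-1.5, 89.9, 7.6]
force: [-0.5, 0.3, -0.4]
gripper_width: 54.0
```

Run:
```python
from h import *
s=env.state(); print(s["ee_pos"],s["force"],s["gripper_width"],s["qpos"].round(1))
g=s["ee_pos"]-np.array([0,0,-11]); dd=(g-o)
a,z=dd@c,g[2]-60; print(a,dd@yv,z,np.hypot(a,z),np.arctan2(z,-a))
r0=np.hypot(a,z);q0=np.arctan2(z,-a)
for q in np.linspace(0,1.50,21)[1:]:
    t=q0+q
    print(round(q,3),[round((-(r0*np.sin(t)-z))/10,2),0,round((-r0*np.cos(t)-a)/10,2)])
```

```text
[446.91484022  51.65943517  84.50060228] [-0.53664875  0.26788508 -0.42870504] 54.003170709746676 [  5.1  15.4 116.8   0.   47.7 -94. ]
-219.96194759700697 -0.013967925973602456 35.5006022818619 222.80832828474652 0.16001445248664675
0.075 [np.float64(-1.64), 0, np.float64(0.33)]
0.15 [np.float64(-3.25), 0, np.float64(0.78)]
0.225 [np.float64(-4.82), 0, np.float64(1.35)]
0.3 [np.float64(-6.34), 0, np.float64(2.03)]
0.375 [np.float64(-7.81), 0, np.float64(2.83)]
0.45 [np.float64(-9.21), 0, np.float64(3.73)]
0.525 [np.float64(-10.55), 0, np.float64(4.74)]
0.6 [np.float64(-11.8), 0, np.float64(5.85)]
0.675 [np.float64(-12.97), 0, np.float64(7.04)]
0.75 [np.float64(-14.04), 0, np.float64(8.32)]
0.825 [np.float64(-15.02), 0, np.float64(9.68)]
0.9 [np.float64(-15.89), 0, np.float64(11.1)]
0.975 [np.float64(-16.65), 0, np.float64(12.59)]
1.05 [np.float64(-17.3), 0, np.float64(14.13)]
1.125 [np.float64(-17.83), 0, np.float64(15.72)]
1.2 [np.float64(-18.24), 0, np.float64(17.33)]
1.275 [np.float64(-18.53), 0, np.float64(18.98)]
1.35 [np.float64(-18.69), 0, np.float64(20.64)]
1.425 [np.float64(-18.73), 0, np.float64(22.31)]
1.5 [np.float64(-18.64), 0, np.float64(23.98)]
```

>>> {"fn": "arm_command", "kwargs": {"slide": [[0, 0, 0], [0, 0, 0], [0, 0, 0], [0, 0, 0], [0, 0, 0], [0, 0, 0], [0, 0, 0], [0, 0, 0]], "turn": [[0, 0, 0], [0, 0, 0], [0, 0, 0], [0, 0, 0], [0, 0, 0], [0, 0, 0], [0, 0, 0], [0, 0, 0]], "grip": [255, 255, 255, 255, 255, 255, 255, 255], "newtons": 25}}

```text
time_s: 3.93
ee_pos: [446.4, 52.2, 83.4]
ee_rot: [95.4, 89.9, 104.5]
force: [-0.3, 5.3, 0.4]
gripper_width: 22.1
```

>>> {"fn": "arm_command", "kwargs": {"slide": [[-0.8, 0, 0.15], [-1.64, 0, 0.33], [-3.25, 0, 0.78], [-4.82, 0, 1.35], [-6.34, 0, 2.03], [-7.81, 0, 2.83], [-9.21, 0, 3.73], [-10.55, 0, 4.74], [-11.8, 0, 5.85]], "turn": [[0, 0, 0], [0, 0, 0], [0, 0, 0], [0, 0, 0], [0, 0, 0], [0, 0, 0], [0, 0, 0], [0, 0, 0], [0, 0, 0]], "grip": [255, 255, 255, 255, 255, 255, 255, 255, 255]}}

```text
time_s: 4.68
ee_pos: [502.1, 61.2, 200.5]
ee_rot: [167.8, 89.6, 176.9]
force: [-1.0, 3.2, -5.6]
gripper_width: 21.8
```

Run:
```python
from h import *
s=env.state(); print(s["ee_pos"],s["force"],s["torque"],s["gripper_width"],s["qpos"].round(1))
g=s["ee_pos"]-np.array([0,0,-11]); dd=(g-o)
a,z=dd@c,g[2]-60; print(a,dd@yv,z,np.hypot(a,z),np.arctan2(z,-a))
```

```text
[502.1423593   61.18997231 200.52811718] [-1.04464798  3.18122883 -5.57904272] [ 0.51583777  0.60877729 -0.07326597] 21.83337601323677 [ 5.600e+00  1.320e+01  1.002e+02  1.000e-01  6.700e+01 -9.350e+01]
-163.92208395751487 0.652129257975909 151.52811717762745 223.22907495299833 0.7461285887695459
```

>>> {"fn": "arm_command", "kwargs": {"slide": [[-1.17, 0, 1.19], [-2.24, 0, 2.47], [-3.22, 0, 3.83], [-4.09, 0, 5.25], [-4.85, 0, 6.74], [-5.5, 0, 8.28], [-6.03, 0, 9.87], [-6.44, 0, 11.48], [-6.73, 0, 13.13], [-6.89, 0, 14.79], [-6.93, 0, 16.46], [-6.9, 0, 17.4], [-6.87, 0, 17.9], [-6.84, 0, 18.1]], "turn": [[0, 0, 0], [0, 0, 0], [0, 0, 0], [0, 0, 0], [0, 0, 0], [0, 0, 0], [0, 0, 0], [0, 0, 0], [0, 0, 0], [0, 0, 0], [0, 0, 0], [0, 0, 0], [0, 0, 0], [0, 0, 0]], "grip": [255, 255, 255, 255, 255, 255, 255, 255, 255, 255, 255, 255, 255, 255]}}

```text
time_s: 5.85
ee_pos: [683.2, 90.2, 270.7]
ee_rot: [117.6, 89.9, 126.8]
force: [-6.4, 2.5, 6.6]
gripper_width: 21.9
```

Run:
```python
from h import *
s=env.state(); print(s["ee_pos"],s["force"],s["torque"],s["gripper_width"],s["qpos"].round(1))
g=s["ee_pos"]-np.array([0,0,-11]); dd=(g-o)
a,z=dd@c,g[2]-60; print(a,dd@yv,z,np.hypot(a,z),np.arctan2(z,-a)-.16)
```

```text
[683.19235241  90.22615276 270.71167757] [-6.44706189  2.48039439  6.60169607] [0.33538511 1.05087031 0.00750035] 21.911955511947628 [  6.5  27.9  67.7   0.1  84.5 -92.6]
19.44148865864745 0.6562421359999151 221.71167757417692 222.56243945019136 1.498260765254086
```

>>> {"fn": "arm_command", "kwargs": {"slide": [[0, 0, 0], [0, 0, 0], [0, 0, 0], [0, 0, 0], [-3, 0, 0], [-6, 0, 0], [-7, 0, -1], [-7, 0, -2], [-7, 0, -3], [-7, 0, -3]], "turn": [[0, 0, 0], [0, 0, 0], [0, 0, 0], [0, 0, 0], [0, 0, 0], [0, 0, 0], [0, 0, 0], [0, 0, 0], [0, 0, 0], [0, 0, 0]], "grip": [0, 0, 0, 0, 0, 0, 0, 0, 0, 0]}}

```text
time_s: 6.68
ee_pos: [651.6, 84.3, 340.5]
ee_rot: [-141.9, 90.0, -132.8]
force: [-0.2, 0.4, -0.6]
gripper_width: 85.8
```

Run:
```python
from h import *
s=env.state(); print(s["time_s"],s["ee_pos"],s["ee_rot"],s["qpos"].round(1),s["force"],s["gripper_width"])
p,d=env.grab_frame("wrist"); cv2.imwrite("pics/w2.png",p[:,:,::-1]); np.save("pics/w2.npy",d); np.save("pics/w2T.npy",wristT(s))
print(env.search_frame("wrist","socket"))
p,d=env.grab_frame("scene"); cv2.imwrite("pics/s2.png",p[:,:,::-1])
```

```text
6.6833 [651.55746122  84.28438681 340.50975767] [-141.88525585   89.9767321  -132.78201628] [  6.4  23.9  64.5  -0.   91.6 -92.7] [-0.22806345  0.37874835 -0.61081424] 85.76845610992342
[{'point': [568.3, 84.7, 49.8], 'p': 0.68}]
```

View pics/w2.png

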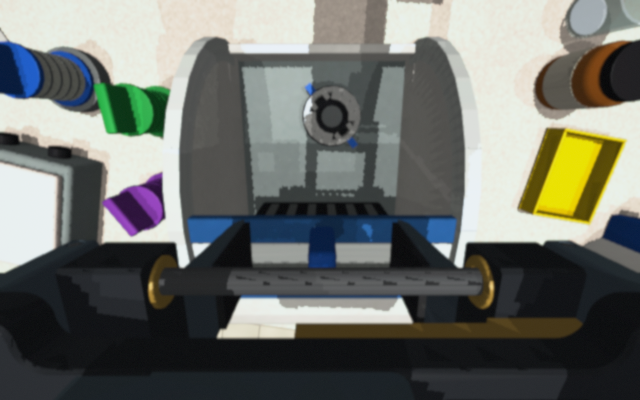

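View pics/s2.png

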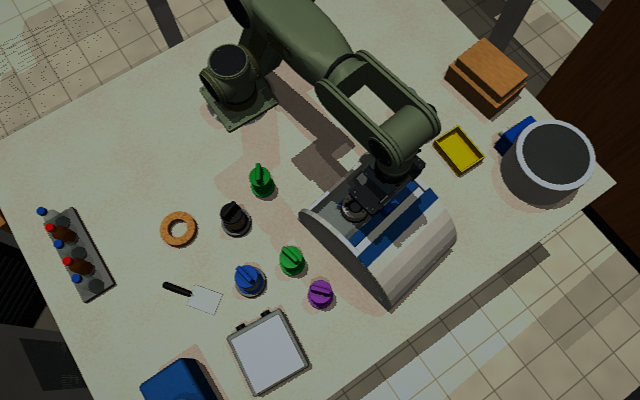

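Run:
```python
from h import *
im=cv2.imread("pics/w2.png"); d=np.load("pics/w2.npy"); T=np.load("pics/w2T.npy")
cv2.imwrite("pics/w2c.png",cv2.resize(im[70:160,275:395],(800,600),interpolation=cv2.INTER_CUBIC))
P=cloud(d,np.array(env.calibration("wrist")["K"]),T)
reg=np.zeros((400,640),bool);reg[75:160,290:375]=1
m=reg&(P[...,2]>44)&(P[...,2]<56)
q=P[m]; print(len(q),np.percentile(q[:,2],[5,50,95]),cv2.minEnclosingCircle(q[:,:2].astype(np.float32)))
z=np.median(q[:,2])
hsv=cv2.cvtColor(im,cv2.COLOR_BGR2HSV)
k=reg&(hsv[...,0]>100)&(hsv[...,0]<130)&(hsv[...,1]>120)
n,l,st,ce=cv2.connectedComponentsWithStats(k.astype(np.uint8))
for i in range(1,n):
    if st[i,4]>5: print(ce[i],st[i],np.median(P[l==i],axis=0), )
fl=reg&(P[...,2]<30); print(np.percentile(P[fl][:,2],[5,50,95]))
```

```text
1485 [47.01123646 48.46658963 49.93355592] ((567.6627807617188, 86.40805053710938), 41.48907470703125)
[309.93939394  88.86363636] [306  84   9  11  66] [535.43496332  49.30255275  40.39542395]
[352.26666667 142.61666667] [348 138  10  10  60] [601.41816124 124.57045988  40.27419878]
[11.02206069 12.65682997 16.0144842 ]
```

View pics/w2c.png

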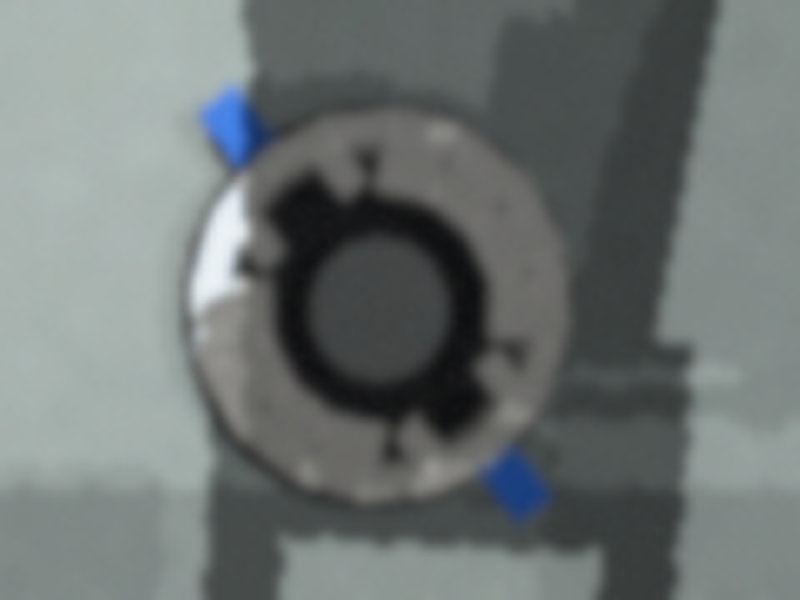

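Run:
```python
from h import *
s=env.state(); a=np.radians(12.4); z=np.array([np.cos(a),np.sin(a),0])
print(goal(s,np.array([577,-308,290])+50*z,[0,0,-1],z))
```

```text
([6.06, -37.28, -8.77], [-0.057, -0.0, 0.0], [625.8, -297.3, 279.0])
```

>>> {"fn": "arm_command", "kwargs": {"slide": [[0, -4, -1], [0, -8, -2], [0.5, -12, -3], [1, -16, -4], [2, -20, -5], [3, -24, -6], [4, -28, -7], [5, -32, -8], [6, -36, -8.8], [6, -37.3, -8.8], [6, -37.3, -8.8], [6, -37.3, -8.8]], "turn": [[0, 0, 0], [-0.057, 0, 0], [-0.057, 0, 0], [-0.057, 0, 0], [-0.057, 0, 0], [-0.057, 0, 0], [-0.057, 0, 0], [-0.057, 0, 0], [-0.057, 0, 0], [-0.057, 0, 0], [-0.057, 0, 0], [-0.057, 0, 0]], "grip": [0, 0, 0, 0, 0, 0, 0, 0, 0, 0, 0, 0]}}

```text
time_s: 7.83
ee_pos: [625.9, -297.9, 278.9]
ee_rot: [104.1, 89.9, 116.4]
force: [0.0, 0.4, 0.2]
gripper_width: 91.1
```

Run:
```python
from h import *
s=env.state(); print(s["time_s"],s["ee_pos"],s["ee_rot"],s["qpos"].round(1),s["gripper_width"])
p,d=env.grab_frame("wrist"); cv2.imwrite("pics/w3.png",p[:,:,::-1])
P=cloud(d,np.array(env.calibration("wrist")["K"]),wristT(s))
near=(d>0)&(np.hypot(P[...,0]-577,P[...,1]+308)<50)
q=P[near&(P[...,2]>143)&(P[...,2]<160)]; r=cv2.minAreaRect(q[:,:2].astype(np.float32)); print(len(q),r,np.percentile(q[:,2],[5,50,95]))
q=P[near&(P[...,2]>104)&(P[...,2]<115)]; print(len(q),cv2.minEnclosingCircle(q[:,:2].astype(np.float32)))
a=np.radians(12.4); z=np.array([np.cos(a),np.sin(a),0])
print(goal(s,[*r[0],139],[0,0,-1],z))
```

```text
7.8333 [ 625.88867668 -297.91019573  278.8624112 ] [104.088046    89.90052147 116.38464605] [-2.640e+01  2.820e+01  6.600e+01  1.000e-01  8.590e+01 -1.287e+02] 91.05462138106446
834 ((578.22998046875, -308.0536804199219), (55.94510269165039, 13.56854248046875), 11.973932266235352) [149.09412123 151.19876223 152.53647788]
2033 ((577.92041015625, -308.3974609375), 32.871673583984375)
([15.09, -0.0, -4.87], [-0.002, -0.0, -0.002], [578.2, -308.1, 128.0])
```

View pics/w3.png

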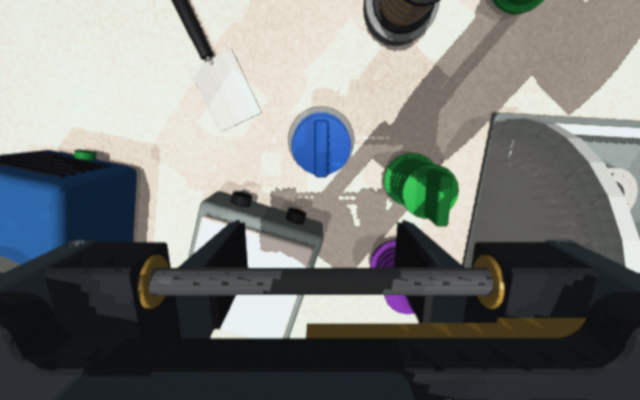

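>>> {"fn": "arm_command", "kwargs": {"slide": [[0, 0, -3.5], [4, 0, -4.9], [8, 0, -4.9], [12, 0, -4.9], [14, 0, -4.9], [15.1, 0, -4.9], [15.1, 0, -4.9], [15.1, 0, -4.9], [15.1, 0, -4.9], [15.1, 0, -4.9], [15.1, 0, -4.9], [15.1, 0, -4.9], [15.1, 0, -4.9], [15.1, 0, -4.9], [15.1, 0, -4.9], [15.1, 0, -4.9], [15.1, 0, -4.9], [15.1, 0, -4.9], [15.1, 0, -4.9], [15.1, 0, -4.9]], "turn": [[0, 0, 0], [0, 0, 0], [0, 0, 0], [0, 0, 0], [0, 0, 0], [0, 0, 0], [0, 0, 0], [0, 0, 0], [0, 0, 0], [0, 0, 0], [0, 0, 0], [0, 0, 0], [0, 0, 0], [0, 0, 0], [0, 0, 0], [0, 0, 0], [0, 0, 0], [0, 0, 0], [0, 0, 0], [0, 0, 0]], "grip": [0, 0, 0, 0, 0, 100, 255, 255, 255, 255, 255, 255, 255, 255, 255, 255, 255, 255, 255, 255], "newtons": 45}}

```text
time_s: 9.55
ee_pos: [577.7, -307.9, 128.8]
ee_rot: [135.9, 90.0, 148.3]
force: [-0.3, -0.7, -0.5]
gripper_width: 14.1
```

Run:
```python
from h import *
s=env.state(); print(s["ee_pos"],s["gripper_width"])
f0=np.array([578.2,-308.1,4.]); R0=R.from_euler("xyz",s["ee_rot"],degrees=True).as_matrix()
off=R0.T@(f0-s["ee_pos"]); print("filter origin in tool",off, "tool z yaw",np.degrees(np.arctan2(R0[1,2],R0[0,2])))
a=np.radians(48.3+0.3); z=np.array([np.cos(a),np.sin(a),0]); x=np.array([0,0,-1.]); Rg=np.stack([x,np.cross(z,x),z],1)
tgt=np.array([568.0,86.6,262.]); p=tgt-Rg@off
print(p, R0.T@(p-s["ee_pos"])/10, R.from_matrix(R0.T@Rg).as_rotvec())
```

```text
[ 577.73679357 -307.93047706  128.77667704] 14.07707850606832
filter origin in tool [124.77661841  -0.27531431   0.42676755] tool z yaw 12.387922356751426
[567.51125724  86.46194555 386.77661841] [-25.79741597  38.74251029   7.45991748] [-6.32019987e-01 -5.67279714e-05 -1.07431922e-04]
```

>>> {"fn": "arm_command", "kwargs": {"slide": [[-3, 0, 0], [-7, 0, 0], [-11, 0, 0], [-15, 0, 0], [-19, 0, 0], [-22, 2, 0.4], [-24.5, 5, 1], [-25.8, 8.5, 1.6], [-25.8, 12, 2.3], [-25.8, 16, 3.1], [-25.8, 20, 3.9], [-25.8, 24, 4.6], [-25.8, 28, 5.4], [-25.8, 32, 6.2], [-25.8, 35, 6.7], [-25.8, 37.5, 7.2], [-25.8, 38.74, 7.46], [-25.8, 38.74, 7.46], [-25.8, 38.74, 7.46], [-25.8, 38.74, 7.46]], "turn": [[0, 0, 0], [0, 0, 0], [0, 0, 0], [0, 0, 0], [0, 0, 0], [0, 0, 0], [-0.06, 0, 0], [-0.12, 0, 0], [-0.18, 0, 0], [-0.24, 0, 0], [-0.3, 0, 0], [-0.36, 0, 0], [-0.42, 0, 0], [-0.48, 0, 0], [-0.54, 0, 0], [-0.6, 0, 0], [-0.632, 0, 0], [-0.632, 0, 0], [-0.632, 0, 0], [-0.632, 0, 0]], "grip": [255, 255, 255, 255, 255, 255, 255, 255, 255, 255, 255, 255, 255, 255, 255, 255, 255, 255, 255, 255]}}

```text
time_s: 11.22
ee_pos: [567.6, 85.2, 386.5]
ee_rot: [-169.0, 89.9, -120.5]
force: [-0.0, -0.0, -3.3]
gripper_width: 13.8
```

Run:
```python
from h import *
s=env.state(); print(s["time_s"],s["ee_pos"],s["ee_rot"],s["qpos"].round(1),s["gripper_width"],s["force"],s["torque"])
R0=R.from_euler("xyz",s["ee_rot"],degrees=True).as_matrix(); print(np.degrees(np.arctan2(R0[1,2],R0[0,2])), R0@[124.78,-.28,.43]+s["ee_pos"])
p,d=env.grab_frame("wrist"); cv2.imwrite("pics/w4.png",p[:,:,::-1]); np.save("pics/w4.npy",d); np.save("pics/w4T.npy",wristT(s))
p,d=env.grab_frame("top"); cv2.imwrite("pics/t4.png",p[:,:,::-1])
```

```text
11.2167 [567.59221697  85.17235741 386.48124303] [-168.98941674   89.92334277 -120.49644576] [ 7.400e+00  1.530e+01  7.080e+01 -1.000e-01  9.390e+01 -1.311e+02] 13.77246413750434 [-0.02388914 -0.01500056 -3.25926655] [ 0.04918421  0.04965385 -0.01674809]
48.49296136660755 [568.00214532  85.16496321 261.70086154]
```

View pics/w4.png

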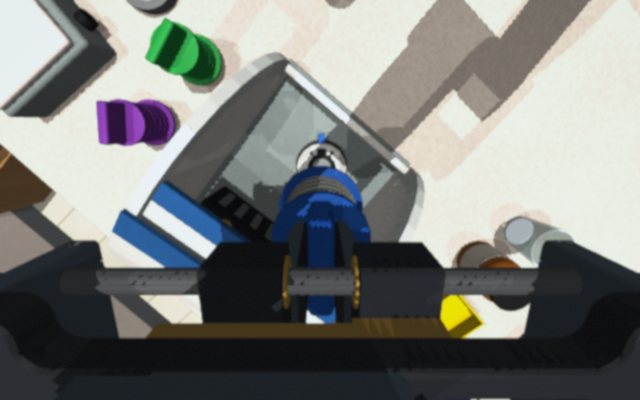

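Run:
```python
from h import *
s=env.state(); print(s["time_s"],s["ee_pos"])
R0=R.from_euler("xyz",s["ee_rot"],degrees=True).as_matrix(); f=R0@[124.78,-.28,.43]+s["ee_pos"]; print(f,np.degrees(np.arctan2(R0[1,2],R0[0,2])), R0.T@(np.array([568,86.6,54])-f)/10)
im=cv2.imread("pics/w4.png"); d=np.load("pics/w4.npy"); T=np.load("pics/w4T.npy")
P=cloud(d,np.array(env.calibration("wrist")["K"]),T)
hsv=cv2.cvtColor(im,cv2.COLOR_BGR2HSV)
k=(P[...,2]<60)&(np.hypot(P[...,0]-568,P[...,1]-86)<60)&(hsv[...,0]>100)&(hsv[...,0]<130)&(hsv[...,1]>120)
print(k.sum(),P[k].mean(0))
m=(P[...,2]>45)&(P[...,2]<53)&(np.hypot(P[...,0]-568,P[...,1]-86)<60); q=P[m]
from scipy.optimize import least_squares
h=cv2.convexHull(q[:,:2].astype(np.float32))[:,0]
rr=np.hypot(h[:,0]-568,h[:,1]-86); an=np.degrees(np.arctan2(h[:,1]-86,h[:,0]-568)); kk=rr>37; print(an[kk].round(),rr[kk].round(1))
h=h[kk]; print(least_squares(lambda p:np.hypot(h[:,0]-p[0],h[:,1]-p[1])-41,[568,86]).x)
```

```text
11.3167 [567.65436568  84.95540387 386.70424363]
[568.11571389  85.0186962  261.9240575 ] 48.46185741714665 [20.79231217  0.1174123   0.12346973]
59 [537.31692102  50.58897873  36.43731538]
[ -35.  129.  131.  148.  160.  165.  179. -178. -172. -163. -155. -148.
 -136. -134. -129. -127. -115. -108.  -92.  -85.  -68.  -63.  -51.  -49.
  -44.] [40.7 39.7 41.1 41.  41.5 41.3 41.5 41.4 41.4 41.2 41.7 41.4 41.6 41.5
 41.5 41.5 41.4 41.6 41.3 41.2 41.  41.2 40.7 40.6 40.4]
[567.5836086   85.67261198]
```

>>> {"fn": "arm_command", "kwargs": {"slide": [[3, 0.07, 0.07], [7, 0.07, 0.07], [11, 0.07, 0.07], [14, 0.07, 0.07], [17, 0.07, 0.07], [19, 0.07, 0.07], [20.3, 0.07, 0.07], [20.8, 0.07, 0.07], [20.8, 0.07, 0.07], [20.8, 0.07, 0.07]], "turn": [[0, 0, 0], [0, 0, 0], [0, 0, 0], [0, 0, 0], [0, 0, 0], [0, 0, 0], [0, 0, 0], [0, 0, 0], [0, 0, 0], [0, 0, 0]], "grip": [255, 255, 255, 255, 255, 255, 255, 255, 255, 255]}}

```text
time_s: 12.15
ee_pos: [568.2, 86.8, 179.6]
ee_rot: [-43.0, 89.9, 5.6]
force: [0.8, 0.4, -2.8]
gripper_width: 14.1
```

```bash
cat >> h.py <<'E'
def rep():
    s=env.state(); R0=R.from_euler("xyz",s["ee_rot"],degrees=True).as_matrix(); f=R0@[124.78,-.28,.43]+s["ee_pos"]
    print(s["time_s"],"filt",f.round(2),"yaw",np.degrees(np.arctan2(R0[1,2],R0[0,2])).round(2),"F",s["force"].round(1),"M",s["torque"].round(2),"w",s["gripper_width"],"q",s["qpos"].round(1))
    print("tool z",R0[:,2].round(3),"tool y",R0[:,1].round(3))
E
python3 - <<'E'
from h import *
rep()
p,d=env.grab_frame("wrist"); cv2.imwrite("pics/w5.png",p[:,:,::-1])
p,d=env.grab_frame("scene"); cv2.imwrite("pics/s5.png",cv2.resize(p[100:320,240:500,::-1],(780,600)))
rep()
E
```

```text
12.15 filt [568.82  87.    54.83] yaw 48.53 F [ 0.8  0.4 -2.8] M [ 0.05  0.06 -0.03] w 14.057718250975324 q [   7.5   19.9   93.6   -0.    66.4 -131. ]
tool z [0.662 0.749 0.001] tool y [-0.749  0.662 -0.001]
12.25 filt [569.36  87.41  55.55] yaw 48.56 F [-0.6  0.1 -2.5] M [0.08 0.06 0.  ] w 13.849703319397296 q [   7.6   19.9   93.5    0.    66.4 -131. ]
tool z [0.662 0.75  0.002] tool y [-0.75   0.662 -0.002]
```

View pics/s5.png

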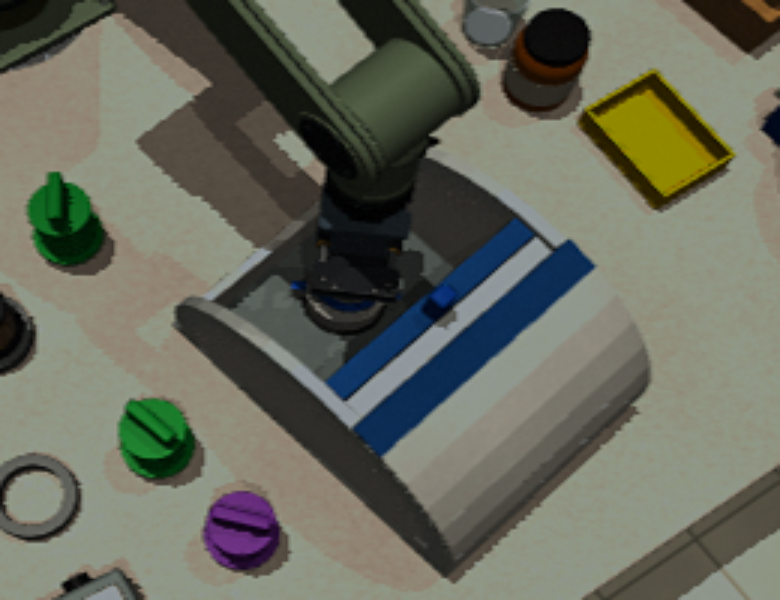

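View pics/w5.png

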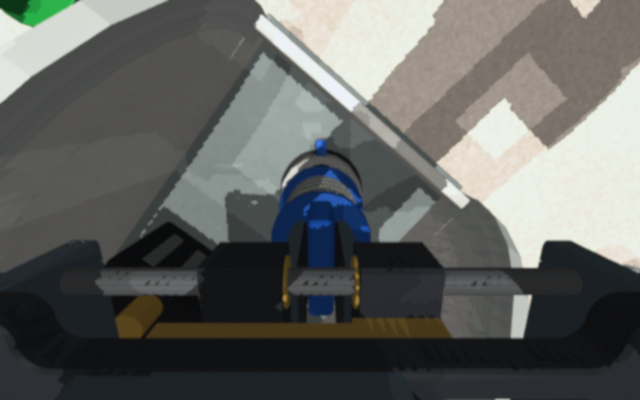

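>>> {"fn": "arm_command", "kwargs": {"slide": [[0.3, -0.03, -0.14], [0.6, -0.03, -0.14], [0.9, -0.03, -0.14], [1.1, -0.03, -0.14], [1.3, -0.03, -0.14], [1.5, -0.03, -0.14], [1.7, -0.03, -0.14], [1.7, -0.03, -0.14]], "turn": [[0, 0, 0], [0, 0, 0], [0, 0, 0], [0, 0, 0], [0, 0, 0], [0, 0, 0], [0, 0, 0], [0, 0, 0]], "grip": [255, 255, 255, 255, 255, 255, 255, 255]}}

```text
time_s: 12.92
ee_pos: [566.5, 86.2, 161.3]
ee_rot: [135.6, 89.9, -175.8]
force: [-0.1, -0.5, -2.7]
gripper_width: 13.6
```

Run:
```python
from h import *
rep()
```

```text
12.9167 filt [566.88  86.32  36.5 ] yaw 48.6 F [-0.1 -0.5 -2.7] M [0.03 0.06 0.02] w 13.563710423466354 q [   7.5   20.7   95.2    0.    64.1 -131.1]
tool z [ 0.661  0.75  -0.001] tool y [-0.75   0.661  0.001]
```

>>> {"fn": "arm_command", "kwargs": {"slide": [[0.3, 0, 0], [0.6, 0, 0], [0.8, 0, 0], [1.0, 0, 0], [1.1, 0, 0], [1.2, 0, 0], [1.2, 0, 0]], "turn": [[0, 0, 0], [0, 0, 0], [0, 0, 0], [0, 0, 0], [0, 0, 0], [0, 0, 0], [0, 0, 0]], "grip": [255, 255, 255, 255, 255, 255, 255]}}

```text
time_s: 13.5
ee_pos: [567.0, 86.3, 150.8]
ee_rot: [-34.3, 89.9, 14.3]
force: [-1.4, -0.9, 7.4]
gripper_width: 13.9
```

Run:
```python
from h import *
rep()
```

```text
13.5 filt [567.61  86.45  26.  ] yaw 48.6 F [-1.4 -0.9  7.4] M [0.03 0.7  0.03] w 13.898969500043643 q [   7.5   21.2   96.1    0.    62.7 -131.1]
tool z [0.661 0.75  0.001] tool y [-0.75   0.661 -0.001]
```

>>> {"fn": "arm_command", "kwargs": {"slide": [[0.1, 0, 0], [0.15, 0, 0], [0.15, 0, 0], [0.15, 0, 0], [0.15, 0, 0], [0.15, 0, 0], [0.15, 0, 0], [0.15, 0, 0], [0.15, 0, 0]], "turn": [[0, 0, 0], [0, 0, 0], [0.06, 0, 0], [0.14, 0, 0], [0.22, 0, 0], [0.3, 0, 0], [0.38, 0, 0], [0.45, 0, 0], [0.5, 0, 0]], "grip": [255, 255, 255, 255, 255, 255, 255, 255, 255]}}

```text
time_s: 14.25
ee_pos: [567.5, 85.1, 150.8]
ee_rot: [-55.6, 89.8, -35.8]
force: [-2.1, -4.4, 12.8]
gripper_width: 13.7
```

Run:
```python
from h import *
rep()
```

```text
14.25 filt [568.37  84.73  26.  ] yaw 19.84 F [-2.1 -4.4 12.8] M [-0.67  1.05  0.22] w 13.713446254408243 q [   7.5   21.2   96.1   -0.2   62.6 -102.3]
tool z [0.941 0.339 0.002] tool y [-0.339  0.941 -0.003]
```

>>> {"fn": "arm_command", "kwargs": {"slide": [[0, 0, 0], [0, 0, 0], [0, 0, 0], [0, 0, 0], [0, 0, 0], [0, 0, 0], [0, 0, 0], [0, 0, 0], [0, 0, 0], [0, 0, 0]], "turn": [[0.08, 0, 0], [0.16, 0, 0], [0.24, 0, 0], [0.32, 0, 0], [0.4, 0, 0], [0.48, 0, 0], [0.55, 0, 0], [0.61, 0, 0], [0.65, 0, 0], [0.67, 0, 0]], "grip": [255, 255, 255, 255, 255, 255, 255, 255, 255, 255]}}

```text
time_s: 15.08
ee_pos: [568.6, 86.8, 150.8]
ee_rot: [28.1, 89.7, 9.7]
force: [-0.6, 2.0, 10.6]
gripper_width: 13.7
```

Run:
```python
from h import *
rep()
```

```text
15.0833 filt [569.57  86.5   26.04] yaw -18.35 F [-0.6  2.  10.6] M [0.37 0.48 1.23] w 13.733668060774454 q [  7.5  21.2  96.1   0.   62.4 -64.1]
tool z [ 0.949 -0.315  0.005] tool y [0.315 0.949 0.003]
```

>>> {"fn": "arm_command", "kwargs": {"slide": [[0, 0, 0], [0, 0, 0], [0, 0, 0]], "turn": [[0.03, 0, 0], [0.05, 0, 0], [0.05, 0, 0]], "grip": [255, 255, 255]}}

```text
time_s: 15.33
ee_pos: [568.5, 86.8, 150.8]
ee_rot: [24.3, 89.7, 3.3]
force: [-1.4, 1.2, 11.2]
gripper_width: 14.6
```

Run:
```python
from h import *
rep()
```

```text
15.3333 filt [569.52  86.46  26.02] yaw -21.02 F [-1.4  1.2 11.2] M [0.3  0.51 1.6 ] w 14.58000319582947 q [  7.6  21.2  96.1  -0.   62.4 -61.4]
tool z [ 0.933 -0.359  0.005] tool y [0.359 0.933 0.002]
```

>>> {"fn": "arm_command", "kwargs": {"slide": [[0, 0, 0], [0, 0, 0], [-0.1, 0, 0], [-0.1, 0, 0], [-0.1, 0, 0], [-0.1, 0, 0], [-0.1, 0, 0], [-1, 0, 0], [-3, 0, 0], [-6, 0, 0], [-9, 0, 0], [-12, 0, 0], [-15, 0, 0], [-18, 0, -2], [-20, 0, -4], [-20, 0, -4]], "turn": [[-0.03, 0, 0], [-0.05, 0, 0], [-0.05, 0, 0], [-0.05, 0, 0], [-0.05, 0, 0], [-0.05, 0, 0], [-0.05, 0, 0], [-0.05, 0, 0], [-0.05, 0, 0], [-0.05, 0, 0], [-0.05, 0, 0], [-0.05, 0, 0], [-0.05, 0, 0], [-0.05, 0, 0], [-0.05, 0, 0], [-0.05, 0, 0]], "grip": [255, 255, 120, 120, 120, 120, 120, 120, 120, 120, 120, 120, 120, 120, 120, 120]}}

```text
time_s: 16.67
ee_pos: [528.7, 101.8, 354.7]
ee_rot: [34.8, 89.5, 16.4]
force: [0.9, 0.0, 0.1]
gripper_width: 48.0
```

Run:
```python
from h import *
rep()
s=env.state(); p,d=env.grab_frame("wrist"); cv2.imwrite("pics/w6.png",p[:,:,::-1])
P=cloud(d,np.array(env.calibration("wrist")["K"]),wristT(s))
near=(d>0)&(np.hypot(P[...,0]-568,P[...,1]-86)<50)
q=P[near&(P[...,2]>160)&(P[...,2]<190)]; r=cv2.minAreaRect(q[:,:2].astype(np.float32)); print(len(q),r,np.percentile(q[:,2],[5,50,95]))
```

```text
16.6667 filt [530.19 101.77 229.91] yaw -18.38 F [0.9 0.  0.1] M [ 0.04  0.01 -0.02] w 47.973640195497744 q [  9.6  11.6  80.1   0.1  87.8 -62. ]
tool z [ 0.949 -0.315  0.008] tool y [0.315 0.949 0.005]
520 ((568.6421508789062, 86.51313781738281), (13.971151351928711, 55.944698333740234), 73.97351837158203) [171.34953338 175.11475612 176.42272803]
```

View pics/w6.png

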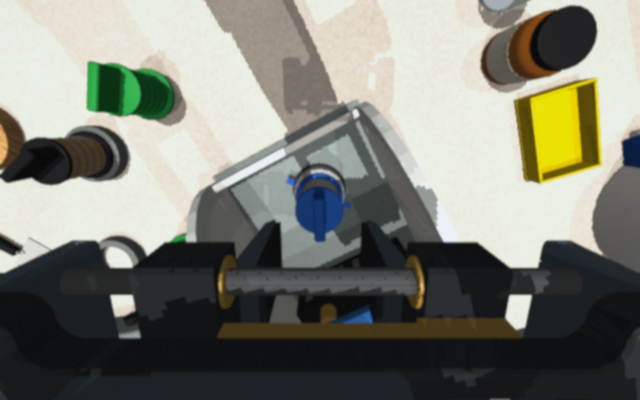

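>>> {"fn": "arm_command", "kwargs": {"slide": [[0, 0, -3], [0, 0, -6], [0, 0, -9], [0, 0, -12], [0, 0, -15], [0, 0, -15]], "turn": [[0, 0, 0], [0, 0, 0], [0, 0, 0], [0, 0, 0], [0, 0, 0], [0, 0, 0]], "grip": [120, 120, 120, 120, 120, 120]}}

```text
time_s: 17.22
ee_pos: [383.1, 148.6, 347.7]
ee_rot: [-165.5, 89.8, 176.2]
force: [-0.6, -0.9, -0.7]
gripper_width: 48.4
```

Run:
```python
from h import *
rep()
p,d=env.grab_frame("scene"); cv2.imwrite("pics/s7.png",p[:,:,::-1]); P=fixed("scene",d)
near=(d>0)&(np.hypot(P[...,0]-568,P[...,1]-86)<50)
q=P[near&(P[...,2]>165)&(P[...,2]<190)]; print(len(q),cv2.minAreaRect(q[:,:2].astype(np.float32)),np.percentile(q[:,2],[5,50,95]))
```

```text
17.2167 filt [383.   148.26 222.94] yaw -18.31 F [-0.6 -0.9 -0.7] M [-0.09  0.04 -0.03] w 48.40855983454788 q [ 19.5  -0.2  94.5   0.1  85.8 -52.2]
tool z [ 0.949 -0.314 -0.003] tool y [ 0.314  0.949 -0.001]
97 ((568.34130859375, 84.23747253417969), (14.39989185333252, 54.76659393310547), 73.43368530273438) [167.58138014 174.49060535 179.69892393]
```

View pics/s7.png

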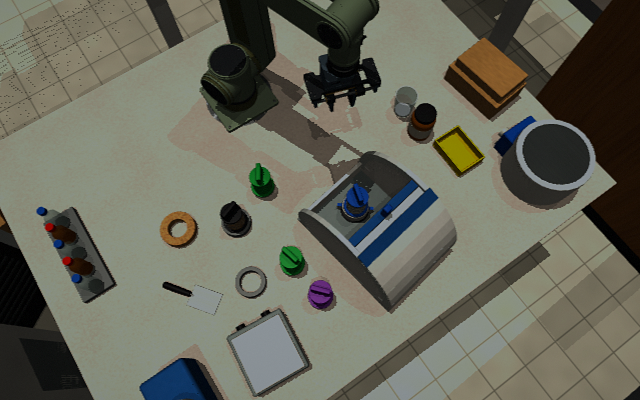

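The final picture shows the shutter open (pull at 388,212), the blue filter standing in the socket (355,200), its stand empty (251,281), and everything else where it was. The arm is clear.

```bash
python3 -c "
from workcell import env
print(env.job_done(), env.state()['time_s'])"
```

```text
the job is handed in; nothing more can be done
the job is handed in; nothing more can be done
```

The shutter is open and the fresh blue-grip filter is locked in the socket. I handed the job in at about 17 s, with the arm clear and the gripper empty.

- **Shutter:** I pinched the pull and rolled it along its arc to about 1.49 rad, against the back stop. It stayed open by itself after release, and the last scene picture still shows it up.
- **Filter:** I lifted it from its stand and lowered it into the slots, which I measured at about 48.5° in the world frame. The lugs dropped in without resistance. I pressed it to 22 mm below the port and turned it clockwise until the moment rose to 1.6 N m and the bar began to slip in the pads.
- **Last checks:** After release the bar lies at -16°, a turn of about 1.13 rad. The filter's origin is at about 28 mm, which is the expected 2 mm rise.
- **Other things:** The used filter, the look-alikes and the other bench items look unmoved in the last picture.
- **Disagreements:** The scene and top cameras differed by about 5 mm in y, so I used the wrist camera for the grasp and the fit. TCP readings varied by 1 to 1.5 mm against the commands, but the fit still worked. My first cabinet fit was about 10 mm off in x, and I corrected it before moving, using the cheek edges. No final check failed.

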